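# Load the vacuum casting stand and hold the flask down

## Task

Lift the dust cover off the sprung ring cradle of the casting stand and set it down gently on the white soldering board, flat and knob up. Then stand the larger casting flask upright in the ring, sprue mouth up, press it down until the ring is fully down on its springs, and finish while still holding it pressed there. Leave the small flask, the green-capped jar and the parts box where they are.

Things in the scene. Friction and masses are not known exactly. Their poses are not given: they have to be found in the camera images.
- flask: the larger casting flask, the one to load: plain steel cylinder, 50 mm in diameter, 85 mm tall, about 0.4 kg, white plaster top face with a dark 16 mm sprue mouth in its centre. It starts standing on the bench. Origin at the centre of its underside, z axis up through the sprue mouth.
- cradle_seat (a point): centre of the flat seat (inner floor) of the ring cradle, a steel cup with a flared mouth that floats on three springs on top of the round grey casting stand (stand 120 mm in diameter, its fixed deck 50 mm above the bench). Seat 77 mm above the bench with the springs relaxed; bore 56 mm in diameter, 17 mm deep, flaring over another 10 mm to 68 mm at the rim, which is 27 mm above the seat and 76 mm across outside. z axis up; it moves with the ring.
- cradle (a joint): how far the ring cradle is pressed straight down, in m: 0 = up (springs relaxed), 0.014 = fully down on its stop. The springs push back with about 5 N at first (so the flask's weight alone hardly moves it) and 15 N fully down; it comes up again when let go.
- cover: the dust cover, starts on the ring: turned aluminium, 0.12 kg; a disc 80 mm in diameter and 6 mm thick, below it a plug 48 mm in diameter and 10 mm tall that hangs in the ring's mouth (and is what it stands on when set on a flat surface), above it a round knob 22 mm in diameter and 30 mm tall. Origin at the centre of the plug's underside, z axis up through the knob: the disc lies from z = 10 to 16 mm, the knob from 16 to 46 mm.
- board: the white soldering board, a fixed square slab 150 x 150 mm and 12 mm thick lying on the bench. Origin at the centre of its underside; x and y axes along its edges.
- small_flask: the small casting flask, to be left alone: same make, 36 mm in diameter, 55 mm tall, standing on the bench. Origin at the centre of its underside.
- jar: glass jar with a green cap, 42 mm in diameter, 65 mm tall, standing on the bench, to be left alone. Origin at the centre of its underside.
- parts_box: open wooden parts box with rings in it, 80 x 100 mm, 22 mm tall, on the bench, to be left alone. Origin at the centre of its underside.
There are look-alikes about, which are no part of the job. Several things have the shape of the board; the one meant has the colours described above.

How it is judged:
By the outcome, as a careful person would: the job done as asked, in the order asked, and still so for the second after the job is handed in, while the arm keeps its last pose, push and grip.
It also fails if it takes over 67 s, if anything falls off the work surface, if the arm or the gripper's body presses on something with over 40 N, if the wrist force passes 120 N, or if a joint passes its speed limit or range.

## Robot

A 7-joint arm with a two-finger parallel gripper is mounted at the origin on the work surface. World frame = base frame: x ahead of the robot, y to its left, z up, the work surface at z = 0. Lengths are in m, angles in rad, forces in N, time in s.
With the tool pointing down it reaches from about 0.4 to 0.85 m from the base axis. Payload 10.4 kg.
Tool frame: the origin (TCP) lies on the centre line of the jaws, within the pads' length; the fingertips stand 11 mm ahead of it and the grasp point (between the pads) lies 8 mm behind it; z points along the fingers, y is the line along which they close (so a half turn about z gives the same grasp; the last joint's range is limited). The gripper opens to 87 mm and grips with 3 to 60 N. Pads are 19 mm wide; open, the fingers measure 117 mm over their backs; the gripper's body (75 mm by 190 mm) begins 51 mm behind the grasp point.
Start: joints at [-0.023, 0.332, -0.065, 1.46, 0.022, 1.35, -0.088], TCP at [0.625, 0, 0.234] pointing down, gripper open.
Joint ranges: [-2.6, 2.6], [-0.5, 2.12], [-1.47, 1.34], [0.16, 2.42], [-1.27, 4.41], [0.06, 2.06], [-2.6, 2.6]. Speed limits (rad/s): [2.22, 2.22, 2.79, 2.79, 3.14, 3.14, 3.14].

## Interface

Orientations are given as a unit quaternion [x, y, z, w].
In Python, from bench import r gives the robot as it stands.
- The arm moves only by the shell command python3 -m pendant 'ROWS' [OPENING] [FORCE]. ROWS is JSON, a list of rows, each a list of 4 numbers: the shift along the tool's x, y, z in m, then the turn about the tool's z in rad. A call has 1 to 8 rows; each row shifts and turns the commanded pose from where the row before left it, along the tool's axes as they then stand; what a row does not reach is not made up. A row lasts 1/12 s, in which the tool goes at most 41.7 mm and 7.16 degrees, less where a joint would pass 70% of its speed; a pose out of reach is approached as far as the arm can. A call with a gripper value outside its range is refused whole. OPENING is the opening, from 0 (shut) to 1 (fully open), set as the call begins (- or left out, the last holds). The fingers move at their own pace and stop on an object; FORCE is the grip in N (left out, the last holds). Time passes only in rows, so rows that do not move let the fingers close. It gives the time, the measured TCP pose, the force, the opening and the grip force at its end, in the units of the state.
- r.read_state(): the state, without advancing time (a new reading comes with each control period).
- r.camera(name): name is "scene" or "side" or "wrist"; returns a dict with "img" (480x640x3 uint8, red, green, blue), "camera_matrix" (3x3 intrinsics, pixels), "xyz" and "attitude" of the camera in the world. Camera axes: x right, y down, z forward; pixel columns grow to the right and rows downward; lengths in m; the calibration is good to about 2 mm. The wrist camera is an equidistant fisheye: a pixel r from the principal point sees the ray r / f radians off the axis. A picture is of the moment at which its call begins. There is no depth.
- r.close_job(): hands the job in; it is judged then, once.
Trained networks look in the newest picture that a camera, given by its name, has taken for a name from the list of things; names that differ only in an ending like _2 or _b are one class to them, and where a whole thing is asked for, a point or a joint stands for the part that bears it (a point fixed in the world has none). Each returns a list of dicts, best first, with "score" (0 to 1); they miss things now and then, are a little off and sometimes report something else, mostly with a low value. They report only what shows in the picture. A call takes as long as a camera call. They do not tell look-alikes from the thing itself.
- r.outline_of(thing, camera): "mask" (480x640 bool, what is visible of it) and "bbox" ([centre column, centre row, width, height] in pixels, round what is visible of it).
The state is a dict: "time": time; "joint_positions": joint angles; "joint_vel": joint speeds; "joint_torque": joint torques, N m; "ee_pos": TCP position; "eef_rot": TCP orientation; "ft_force": force on the tool from outside, world axes, zero at the start; "torque": the same for the moment, N m; "width": finger opening in m; "grip_force": force on a finger pad.
Only numpy, scipy, OpenCV 4.12 (cv2) and the standard library are available. Lean on these libraries where they do the work, as an engineer would, in place of code of your own. Each camera call takes 0.05 s, during which the arm holds its last target. There are 200 camera calls.

## Working session

There is one attempt and no reset: what is moved stays moved. The work goes in short steps, Python scripts to look and compute and a shell command to move; the robot and the scene stay as the last step left them, time stands still between calls to the robot, and variables do not carry over. Pictures are saved under pics/ and viewed, at most 10 in all, crops included, and the job is handed in when it is done.

```bash
mkdir -p pics; ls; cat > h.py <<'E'
import numpy as np, cv2
from scipy.spatial.transform import Rotation as R
from bench import r
def rot(a):
    a=np.array(a,float); return R.from_quat(a).as_matrix() if a.shape==(4,) else a
def ray(c,u,v,name):
    K=np.array(c["camera_matrix"]); x=(u-K[0,2])/K[0,0]; y=(v-K[1,2])/K[1,1]
    if name=="wrist":
        t=np.hypot(x,y); s=np.sin(t)/t if t>1e-9 else 1; d=np.array([x*s,y*s,np.cos(t)])
    else: d=np.array([x,y,1.])
    return rot(c["attitude"])@d
def onz(c,u,v,z,name):
    d=ray(c,u,v,name); p=np.array(c["xyz"]); return p+d*(z-p[2])/d[2]
def proj(c,P,name):
    K=np.array(c["camera_matrix"]); q=rot(c["attitude"]).T@(np.array(P,float)-c["xyz"])
    if name=="wrist":
        t=np.arctan2(np.hypot(q[0],q[1]),q[2]); n=np.hypot(q[0],q[1])+1e-12; x,y=q[0]/n*t,q[1]/n*t
    else: x,y=q[0]/q[2],q[1]/q[2]
    return K[0,0]*x+K[0,2],K[1,1]*y+K[1,2]
def save(img,f): cv2.imwrite("pics/"+f,img[:,:,::-1])
E
python3 - <<'E'
from h import *
s=r.read_state(); print(s)
ims=[]
for n in ["scene","side","wrist"]:
    c=r.camera(n); save(c["img"],n+"0.png"); print(n,c["camera_matrix"],c["xyz"],c["attitude"])
    for t in ["flask","cradle_seat","cover","board","small_flask","jar","parts_box"]:
        for o in r.outline_of(t,n)[:4]: print(n,t,round(o["score"],2),np.round(o["bbox"],1))
E
```

```text
pics
{'time': 0.0, 'joint_positions': array([-0.02261879,  0.33289399, -0.06468441,  1.46094134,  0.0215685 ,
        1.34991119, -0.08850839]), 'joint_vel': array([-0.00024224,  0.0006239 ,  0.00156747,  0.00126748, -0.00053248,
        0.00086894,  0.00044751]), 'joint_torque': array([-1.20520472e-04, -6.23245955e+01,  2.44190963e-02, -3.89891267e+01,
       -6.13984605e-02,  3.97891912e-02,  1.87085252e-04]), 'ee_pos': array([6.24622225e-01, 7.15055560e-06, 2.32740062e-01]), 'eef_rot': array([ 7.07103153e-01,  7.07110032e-01, -5.30911328e-04, -5.01017765e-04]), 'ft_force': array([ 0.18312644, -0.39368246,  0.01085281]), 'torque': array([ 0.05867854,  0.05057888, -0.07008771]), 'grip_force': 0.0, 'width': 0.08683975821836322}
scene [[617.13070968   0.         317.41207921]
 [  0.         617.13070968 246.22903152]
 [  0.           0.           1.        ]] [1.05787932 0.46252121 1.20449835] [ 0.34986487  0.88780933 -0.27829105 -0.10928525]
scene flask 0.73 [422.1 402.9  34.   45.7]
scene cradle_seat 0.7 [322.9 282.9  31.7  28.5]
scene board 0.76 [363.7 167.5  36.6  31. ]
scene boar
[... 663 characters left out ...]
[367.6 330.4  95.1  81.6]
side board 0.67 [496.1 376.9 109.7  89.5]
side small_flask 0.67 [236.8 178.   19.3  23.4]
side jar 0.8 [415.8 227.9  24.1  29.1]
side parts_box 0.89 [376.4 168.   48.9  40.8]
wrist [[371.64829954   0.         319.40366462]
 [  0.         371.64829954 237.32698903]
 [  0.           0.           1.        ]] [0.62535183 0.07172672 0.3860153 ] [9.90704449e-01 2.18099309e-04 1.63061879e-05 1.36031789e-01]
wrist cradle_seat 0.8 [263.1 277.1  94.7  69.3]
wrist cover 0.7 [264.4 302.6  80.8  87.9]
wrist board 0.65 [235.8 379.4  89.3  15.5]
wrist small_flask 0.89 [136.2   6.8  42.3  13.5]
wrist jar 0.89 [405.9 319.7  35.1  60.2]
wrist parts_box 0.72 [454.4  92.   93.1 103.7]
```

View pics/scene0.png

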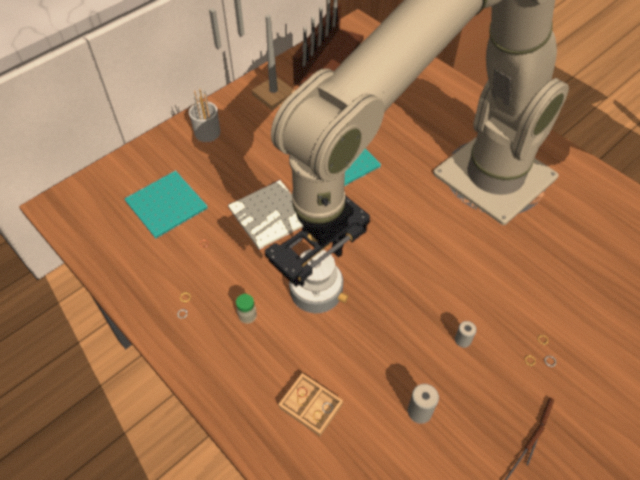

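View pics/side0.png

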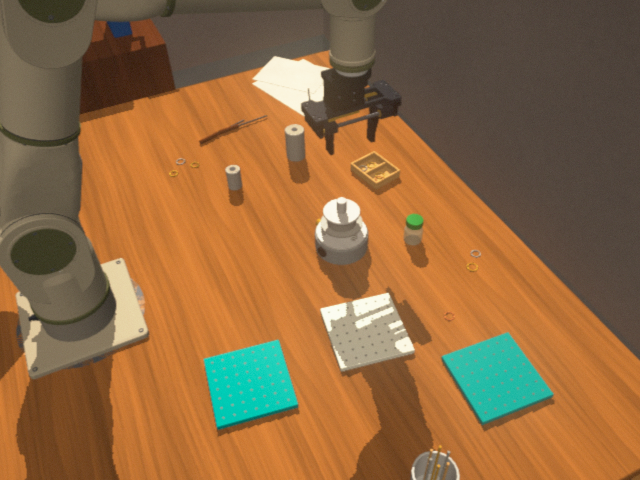

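Scene shows the stand at (317,285), larger flask (422,403), small flask (466,334) and jar (246,308). There are three board-shaped things in the side view: white (367,330), teal (250,383) and teal (497,377). The white one (scene (268,213)) fits "white soldering board". I'll confirm it in an enlarged crop and locate everything.

```bash
python3 - <<'E'
from h import *
c={n:r.camera(n) for n in ["scene","side"]}
hz=dict(flask=.0425,small_flask=.0275,jar=.0325,parts_box=.011,board=.012,cover=.1195)
for n in c:
  for t,z in hz.items():
    for o in r.outline_of(t,n)[:3]:
      if o["score"]<.5: continue
      m=o["mask"].astype(np.uint8)
      if t in("board","parts_box"):
        ct=max(cv2.findContours(m,0,1)[0],key=cv2.contourArea)[:,0]
        P=np.array([onz(c[n],u,v,0.012 if t=="board" else .022,n)[:2] for u,v in ct],np.float32)
        rgb=np.median(c[n]["img"][o["mask"]],0)
        print(n,t,round(o["score"],2),[np.round(q,3) for q in cv2.minAreaRect(P*1.0)],rgb)
      else:
        print(n,t,round(o["score"],2),onz(c[n],o["bbox"][0],o["bbox"][1],z,n).round(4))
# knob top in side: pixels; print proj helpers
im=c["side"]["img"][170:430,180:580]
save(cv2.resize(im,(800,520),interpolation=cv2.INTER_CUBIC),"crop1.png")
E
```

```text
scene flask 0.6 [0.6166 0.2893 0.0425]
scene small_flask 0.78 [0.4228 0.2414 0.0275]
scene jar 0.92 [ 0.7257 -0.1193  0.0325]
scene parts_box 0.68 [array([0.768, 0.13 ]), array([0.088, 0.105]), np.float64(13.27)] [208. 152.  98.]
scene board 0.94 [array([ 0.249, -0.261]), array([0.074, 0.117]), np.float64(81.193)] [ 63. 166. 147.]
scene board 0.81 [array([ 0.679, -0.495]), array([0.157, 0.152]), np.float64(86.422)] [ 61. 166. 147.]
scene board 0.78 [array([ 0.512, -0.296]), array([0.158, 0.154]), np.float64(79.608)] [171. 158. 136.]
scene cover 0.75 [ 0.5797 -0.048   0.1195]
side flask 0.67 [0.6133 0.2789 0.0425]
side small_flask 0.54 [0.4285 0.2452 0.0275]
side jar 0.79 [ 0.7274 -0.1202  0.0325]
side parts_box 0.73 [array([ 0.591, -0.029]), array([0.065, 0.095]), np.float64(63.404)] [132. 118. 101.]
side parts_box 0.57 [array([0.76 , 0.117]), array([0.098, 0.117]), np.float64(12.805)] [162. 117.  64.]
side board 0.57 [array([ 0.676, -0.5  ]), array([0.154, 0.153]), np.float64(85.546)] [ 41. 187. 166.]
side board 0.57 [array([ 0.258, -0.311]), array([0.156, 0.152]), np.float64(81.179)] [ 15. 204. 182.]
side cover 0.58 [ 0.4669 -0.3698  0.1195]
side cover 0.57 [ 0.5671 -0.0813  0.1195]
```

View pics/crop1.png

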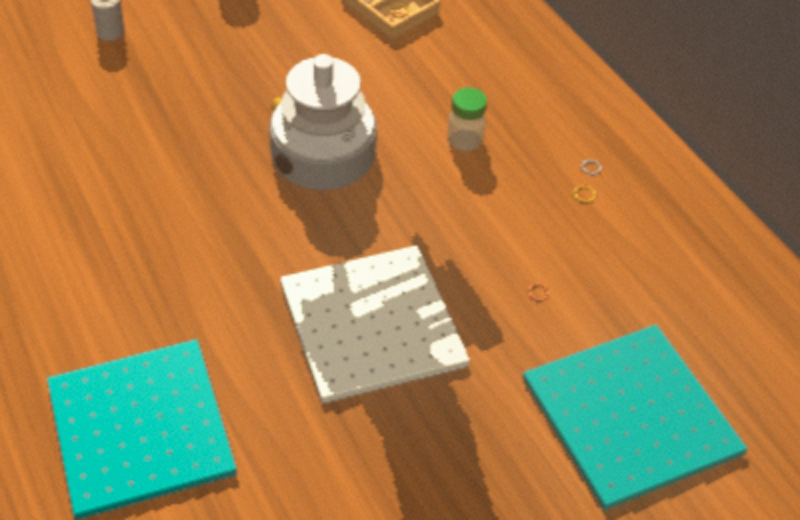

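The crop confirms a white board (crop (375,322) / side (367,331)) between two teal look-alikes. The cover sits on the ring, with its knob top at side (341.5,201).

```bash
python3 - <<'E'
from h import *
c={n:r.camera(n) for n in ["scene","side","wrist"]}
s=c["side"]
print("knobtop",onz(s,341.5,201,.140,"side").round(4))
P=[onz(s,u,v,.012,"side")[:2] for u,v in [(321,309),(388.5,293.5),(414,350),(342.5,369)]]
print("board",np.round(P,3),np.mean(P,0))
for n in c:
  for o in r.outline_of("cover",n)[:2]: print(n,o["score"],o["bbox"])
w=c["wrist"]; save(w["img"],"w1.png")
for z in(.11,.14): print(onz(w,264.4,302.6,z,"wrist"))
E
```

```text
knobtop [ 0.5713 -0.0661  0.14  ]
board [[ 0.449 -0.215]
 [ 0.594 -0.241]
 [ 0.568 -0.385]
 [ 0.425 -0.362]] [ 0.50904837 -0.30113412]
scene 0.78 [317.9, 267.2, 37.4, 30.4]
scene 0.73 [310.0, 404.2, 67.7, 63.0]
side 0.67 [344.0, 212.6, 36.2, 31.6]
wrist 0.75 [263.4, 303.6, 86.6, 88.0]
wrist 0.59 [238.0, 381.8, 97.7, 15.6]
[ 0.57994388 -0.06155963  0.11      ]
[ 0.5848797 -0.0470721  0.14     ]
```

View pics/w1.png

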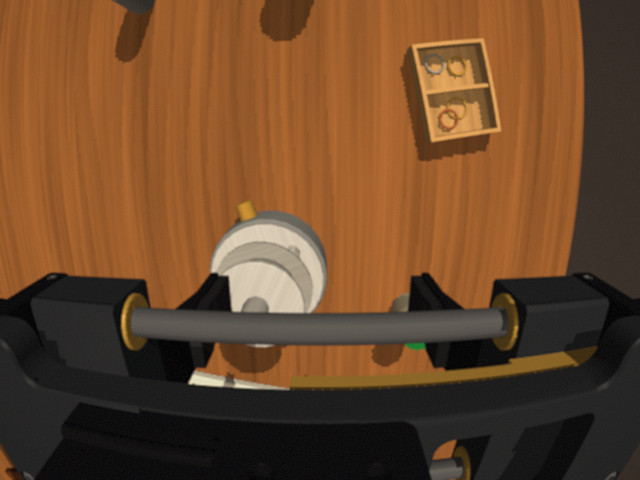

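The wrist view shows the cover disc around (264,300), with the knob at (256,305) partly behind the gripper bar. I'll shift so the knob lies clear below the camera.

```bash
python3 -m pendant '[[-0.0325,-0.013,0,0],[-0.0325,-0.013,0,0],[-0.0325,-0.013,0,0],[-0.0325,-0.013,0,0],[0,0,0,0],[0,0,0,0]]'; python3 - <<'E'
from h import *
w=r.camera("wrist"); save(w["img"],"w2.png"); print(w["xyz"],w["attitude"],r.read_state()["ee_pos"])
for o in r.outline_of("cover","wrist")[:2]: print(o["score"],o["bbox"])
E
```

```text
time: 2.7
ee_pos: [0.5723, -0.1325, 0.2339]
eef_rot: [0.709, 0.706, -0.0, 0.0]
ft_force: [-0.1, 1.0, 1.1]
width: 0.0871
grip_force: 0.0
[ 0.57292733 -0.06069655  0.38625269] [ 9.90656578e-01 -1.99881640e-03 -1.35762337e-04  1.36365434e-01] [ 0.57297331 -0.1302397   0.233746  ]
0.8 [319.8, 143.4, 107.4, 107.7]
```

View pics/w2.png

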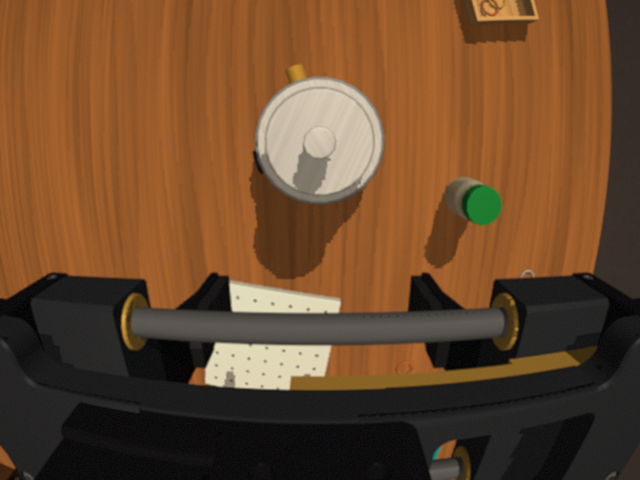

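The knob top is at (320,142), directly below the camera; the white board's near corners are at (230,282) and (340,298).

```bash
python3 - <<'E'
from h import *
w=r.camera("wrist")
print("knob",onz(w,320,142,.14,"wrist"),"disc",onz(w,319.8,142.9,.11,"wrist"))
print("board corners",onz(w,230,282,.012,"wrist"),onz(w,340,298,.012,"wrist"))
E
```

```text
knob [ 0.57402282 -0.06127204  0.14      ] disc [ 0.5739327  -0.06241474  0.11      ]
board corners [ 0.47469227 -0.21340727  0.012     ] [ 0.59666879 -0.23152699  0.012     ]
```

```bash
python3 -m pendant '[[0.034,0,0,0],[0.034,0,0,0],[0,0,0.03,0],[0,0,0.03,0],[0,0,0.025,0],[0,0,0.014,0],[0,0,0.01,0],[0,0,0,0]]' 1 && python3 -m pendant '[[0,0,0,0],[0,0,0,0],[0,0,0,0],[0,0,0,0],[0,0,0,0],[0,0,0,0],[0,0,0,0],[0,0,0,0]]' 0 25; python3 - <<'E'
from h import *
w=r.camera("scene"); save(w["img"][180:360,220:460].repeat(3,0).repeat(3,1),"s3.png"); print(r.read_state())
E
```

```text
time: 3.52
ee_pos: [0.5722, -0.0606, 0.1225]
eef_rot: [0.706, 0.708, -0.001, -0.001]
ft_force: [0.1, 0.1, -0.2]
width: 0.0871
grip_force: 0.0
time: 4.18
ee_pos: [0.5731, -0.062, 0.1247]
eef_rot: [0.707, 0.707, 0.0, 0.0]
ft_force: [-0.2, 0.5, -0.4]
width: 0.0419
grip_force: 0.0
{'time': 4.2333, 'joint_positions': array([ 0.06599983,  0.31090419, -0.04447118,  1.72463937,  0.01515634,
        1.1062328 ,  0.01678261]), 'joint_vel': array([ 0.0002814 ,  0.00046966, -0.00011752,  0.00014435, -0.00291649,
        0.000558  , -0.00039574]), 'joint_torque': array([ 2.63902803e-03, -5.76522553e+01,  2.74132043e-01, -3.57728863e+01,
       -5.30530221e-02,  4.02740843e-02, -1.60037366e-04]), 'ee_pos': array([ 0.57303569, -0.06200763,  0.12461534]), 'eef_rot': array([7.07137392e-01, 7.07076164e-01, 7.01775250e-05, 3.69021543e-05]), 'ft_force': array([-0.61183482, -0.00804429,  0.10022872]), 'torque': array([0.01026342, 0.05831205, 0.05420323]), 'grip_force': 0.0, 'width': 0.03752124164675784}
```

```bash
python3 -m pendant '[[0,0,0,0],[0,0,0,0],[0,0,0,0],[0,0,0,0],[0,0,0,0],[0,0,0,0]]' && python3 -m pendant '[[0,0,-0.005,0],[0,0,-0.01,0],[0,0,-0.015,0],[0,0,-0.02,0],[0,0,-0.02,0],[0,0,0,0],[0,0,0,0]]'
```

```text
time: 4.73
ee_pos: [0.573, -0.062, 0.1246]
eef_rot: [0.707, 0.707, 0.0, 0.0]
ft_force: [0.6, 0.8, -0.9]
width: 0.0207
grip_force: 25.0
time: 5.32
ee_pos: [0.5738, -0.062, 0.1963]
eef_rot: [0.707, 0.707, 0.001, 0.001]
ft_force: [0.1, -0.5, -1.6]
width: 0.0216
grip_force: 25.0
```

```bash
python3 -m pendant '[[-0.02,-0.005,0,0],[-0.03,-0.008,0,0],[-0.04,-0.01,0,0],[-0.04,-0.011,0,0],[-0.04,-0.011,0,0],[-0.03,-0.008,0,0],[-0.02,-0.005,0,0],[-0.015,-0.004,0,0]]' && python3 -m pendant '[[0,0,0.02,0],[0,0,0.03,0],[0,0,0.03,0],[0,0,0.03,0],[0,0,0.02,0],[0,0,0.008,0],[0,0,0,0],[0,0,0,0]]'; python3 - <<'E'
from h import *
w=r.camera("side"); save(w["img"][230:450,240:530].repeat(2,0).repeat(2,1),"side4.png"); print(r.read_state()["ee_pos"])
E
```

```text
time: 5.98
ee_pos: [0.5091, -0.2998, 0.1937]
eef_rot: [0.708, 0.706, -0.001, -0.001]
ft_force: [1.0, -0.0, -0.9]
width: 0.0213
grip_force: 25.0
time: 6.65
ee_pos: [0.5112, -0.2971, 0.057]
eef_rot: [0.707, 0.707, -0.0, -0.0]
ft_force: [0.8, -0.3, -0.1]
width: 0.0212
grip_force: 25.0
[ 0.51172002 -0.29736838  0.05782557]
```

View pics/side4.png

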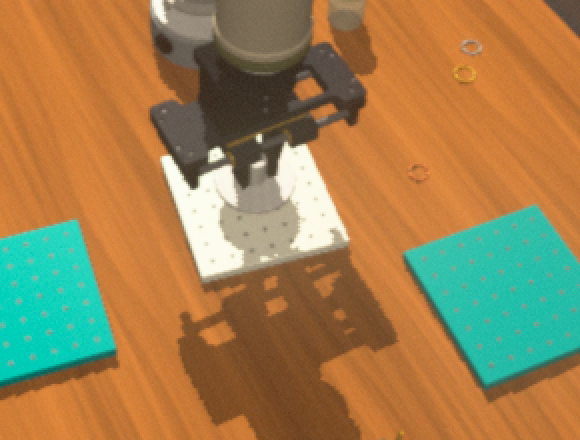

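The cover is held level over the white board, at (257,190) in this crop. Lowering gently.

```bash
python3 -m pendant '[[0,0,0.004,0],[0,0,0.004,0],[0,0,0.003,0],[0,0,0.001,0],[0,0,0.001,0],[0,0,0,0],[0,0,0,0]]'; python3 -m pendant '[[0,0,0.001,0],[0,0,0.001,0],[0,0,0,0],[0,0,0,0]]'
```

```text
time: 7.28
ee_pos: [0.5111, -0.297, 0.0436]
eef_rot: [0.707, 0.707, 0.0, 0.0]
ft_force: [0.4, -0.1, -0.7]
width: 0.0214
grip_force: 25.0
time: 7.62
ee_pos: [0.5113, -0.2971, 0.0425]
eef_rot: [0.707, 0.707, 0.0, 0.0]
ft_force: [-3.3, 1.5, 6.7]
width: 0.0212
grip_force: 25.0
```

```bash
python3 -m pendant '[[0,0,-0.0005,0],[0,0,0,0],[0,0,0,0],[0,0,0,0],[0,0,0,0],[0,0,0,0],[0,0,0,0],[0,0,0,0]]' 0.6 && python3 -m pendant '[[0,0,-0.01,0],[0,0,-0.02,0],[0,0,-0.04,0],[0,0,-0.04,0],[0,0,-0.04,0],[0,0,-0.04,0],[0,0,-0.02,0],[0,0,0,0]]' 1;  python3 -m pendant '[[0.04,0.008,0,0],[0.04,0.008,0,0],[0.04,0.008,0,0],[0.04,0.008,0,0],[0.04,0.008,0,0],[0.04,0.008,0,0],[0.04,0.008,0,0],[0.03,0.008,0,0]]' ; python3 -m pendant '[[0.04,0.01,0,0],[0.04,0.01,0,0],[0.04,0.01,0,0],[0.035,0.01,0,0],[0,0,0,0],[0,0,0,0]]'; python3 - <<'E'
from h import *
print(r.read_state()["ee_pos"])
s=r.camera("side"); w=r.camera("wrist")
for n,c,t,z in [("side",s,"cradle_seat",.07),("side",s,"cover",.035),("side",s,"flask",.0425),("wrist",w,"flask",.085)]:
  for o in r.outline_of(t,n)[:2]: print(n,t,round(o["score"],2),np.round(o["bbox"],1),onz(c,*o["bbox"][:2],z,n).round(4))
a=s["img"][190:390,260:450].repeat(2,0).repeat(2,1)
save(np.hstack([a,w["img"][:400,120:520]]),"m5.png")
E
```

```text
time: 8.28
ee_pos: [0.511, -0.2969, 0.042]
eef_rot: [0.707, 0.707, 0.0, -0.0]
ft_force: [0.7, -1.1, 0.6]
width: 0.0524
grip_force: 0.0
time: 8.95
ee_pos: [0.5128, -0.2981, 0.2589]
eef_rot: [0.707, 0.707, 0.002, 0.004]
ft_force: [0.7, -0.6, 0.2]
width: 0.0858
grip_force: 0.0
time: 9.62
ee_pos: [0.5746, 0.017, 0.2522]
eef_rot: [0.706, 0.708, 0.0, -0.0]
ft_force: [0.6, 0.5, 0.2]
width: 0.087
grip_force: 0.0
time: 10.12
ee_pos: [0.6144, 0.1708, 0.2513]
eef_rot: [0.706, 0.709, -0.0, -0.001]
ft_force: [0.9, -0.3, 0.0]
width: 0.0872
grip_force: 0.0
[0.61436598 0.17080891 0.25128014]
side cradle_seat 0.9 [341.9 218.9  44.5  37.4] [ 0.5805 -0.0505  0.07  ]
side cradle_seat 0.75 [369.  324.9  38.3  35.5] [ 0.4965 -0.3307  0.07  ]
side cover 0.71 [369.6 326.7  38.4  33.4] [ 0.5088 -0.3131  0.035 ]
side flask 0.76 [296.6 144.6  21.6  39.1] [0.6133 0.2756 0.0425]
wrist flask 0.91 [318.6  86.8  61.7  60.9] [0.614  0.2823 0.085 ]
```

View pics/m5.png

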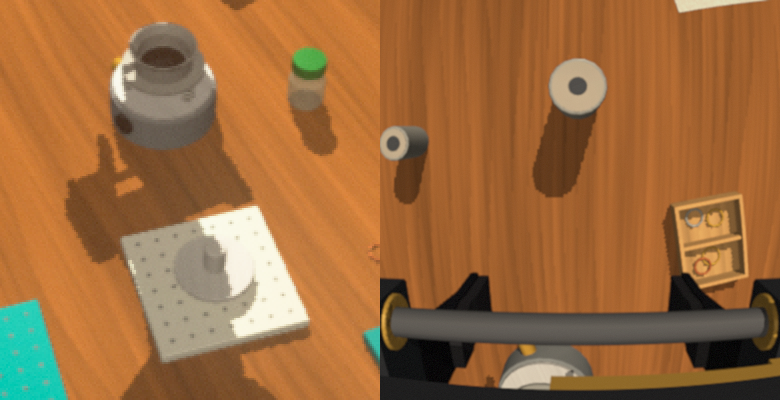

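The side view shows the cover flat and knob up on the white board, and the ring open at composite (163,50). The wrist view shows the larger flask at wrist (317,86) and the small one at (136,143). The target is the larger flask, at about (0.614, 0.282).

```bash
python3 -m pendant '[[0.03,0,0,0],[0.04,0,0,0],[0.031,0,0,0],[0.01,0,0,0],[0,0,0.02,0],[0,0,0.03,0],[0,0,0.03,0],[0,0,0,0]]' 1 && python3 -m pendant '[[0,0,0.03,0],[0,0,0.03,0],[0,0,0.03,0],[0,0,0.02,0],[0,0,0.006,0],[0,0,0,0],[0,0,0,0]]' ; python3 - <<'E'
from h import *
print(r.read_state()["ee_pos"])
for n in ["scene","side"]:
  c=r.camera(n); save(c["img"],n+"6.png")
  for o in r.outline_of("cradle_seat",n)[:2]: print(n,round(o["score"],2),np.round(o["bbox"],1))
a=cv2.imread("pics/scene6.png")[230:330,250:390]; b=cv2.imread("pics/side6.png")[180:280,270:410]
cv2.imwrite("pics/m6.png",np.hstack([cv2.resize(x,(400,286),interpolation=cv2.INTER_CUBIC) for x in (a,b)]))
E
```

```text
time: 11.08
ee_pos: [0.6127, 0.2764, 0.1658]
eef_rot: [0.707, 0.707, -0.004, -0.001]
ft_force: [-0.9, -0.2, -1.7]
width: 0.0868
grip_force: 0.0
time: 11.67
ee_pos: [0.6162, 0.2791, 0.0582]
eef_rot: [0.707, 0.707, 0.001, 0.0]
ft_force: [-0.3, 0.0, -0.2]
width: 0.0869
grip_force: 0.0
[0.61615126 0.27910299 0.05819552]
scene 0.71 [316.6 272.9  43.6  44.9]
side 0.74 [341.3 218.9  47.4  41.9]
```

View pics/m6.png

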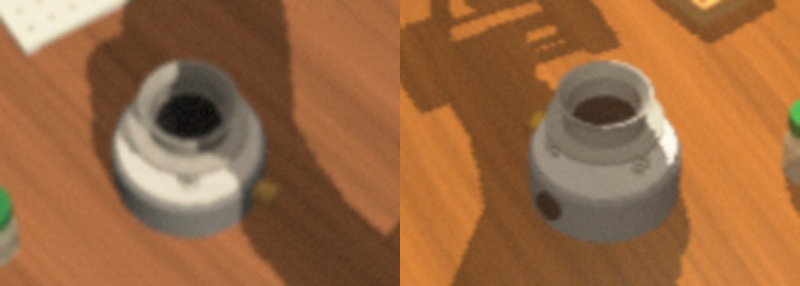

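The scene and side crops show the open ring mouth, with the rim centred near crop (188,110) and (606,100). Fitting the rim circle to get the ring centre, and closing on the flask.

```bash
python3 -m pendant '[[0,0,0,0],[0,0,0,0],[0,0,0,0],[0,0,0,0],[0,0,0,0],[0,0,0,0],[0,0,0,0],[0,0,0,0]]' 0 50; python3 - <<'E'
from h import *
from scipy.optimize import least_squares as LS
c={n:r.camera(n) for n in("scene","side")}
obs=dict(scene=(298.3,333.3,251.),side=(325.3,359.2,201.))
th=np.linspace(0,2*np.pi,90)
def ext(n,p,z=.104,R_=.038):
    q=np.array([proj(c[n],(p[0]+R_*np.cos(t),p[1]+R_*np.sin(t),z),n) for t in th]); return q[:,0].min(),q[:,0].max(),q[:,1].min()
for ns in(["scene"],["side"],["scene","side"]):
    f=lambda p:np.concatenate([np.subtract(ext(n,p),obs[n]) for n in ns])
    s=LS(f,[.573,-.062]); print(ns,s.x.round(4),s.fun.round(1))
E
```

```text
time: 12.53
ee_pos: [0.6146, 0.2791, 0.0559]
eef_rot: [0.707, 0.707, -0.0, -0.0]
ft_force: [-1.7, -0.1, 1.0]
width: 0.0489
grip_force: 50.0
['scene'] [ 0.5738 -0.0626] [-0.4  0.4 -0. ]
['side'] [ 0.5736 -0.0654] [-0.7  0.7 -0. ]
['scene', 'side'] [ 0.5739 -0.0635] [-0.7  0.1 -0.3 -0.9  0.4 -0.6]
```

```bash
python3 -m pendant '[[0,0,-0.01,0],[0,0,-0.02,0],[0,0,-0.03,0],[0,0,-0.03,0],[0,0,-0.03,0],[0,0,-0.02,0],[0,0,-0.01,0],[0,0,0,0]]' && python3 -m pendant '[[-0.02,-0.002,0,0],[-0.035,-0.004,0,0],[-0.04,-0.005,0,0],[-0.04,-0.005,0,0],[-0.04,-0.005,0,0],[-0.04,-0.005,0,0],[-0.04,-0.005,0,0],[-0.035,-0.005,0,0]]' && python3 -m pendant '[[-0.027,-0.003,0,0],[-0.015,-0.002,0,0],[-0.01,0,0,0],[0,0,0,0],[0,0,0,0],[0,0,0,0],[0,0,0,0]]' ; python3 - <<'E'
from h import *
s=r.read_state(); print(s["ee_pos"],s["ft_force"],s["width"])
z=s["ee_pos"][2]-.0559
for n in("scene","side","wrist"):
  c=r.camera(n); save(c["img"],n+"7.png")
  for o in r.outline_of("flask",n)[:1]: print(n,round(o["score"],2),np.round(o["bbox"],1),onz(c,*o["bbox"][:2],z+.0425,n))
a=cv2.imread("pics/scene7.png")[190:330,230:400]; b=cv2.imread("pics/side7.png")[130:270,255:425]
cv2.imwrite("pics/m7.png",np.hstack([cv2.resize(x,(400,329),interpolation=cv2.INTER_CUBIC) for x in (a,b)]))
E
```

```text
time: 13.3
ee_pos: [0.616, 0.2793, 0.2088]
eef_rot: [0.707, 0.707, 0.002, 0.001]
ft_force: [1.2, -0.8, -5.0]
width: 0.0494
grip_force: 50.0
time: 13.97
ee_pos: [0.5775, -0.0143, 0.204]
eef_rot: [0.708, 0.707, -0.001, -0.001]
ft_force: [0.9, -0.7, -4.2]
width: 0.0495
grip_force: 50.0
time: 14.55
ee_pos: [0.5742, -0.061, 0.2057]
eef_rot: [0.706, 0.708, 0.0, -0.0]
ft_force: [0.2, -0.2, -4.2]
width: 0.0494
grip_force: 50.0
[ 0.57415276 -0.06096003  0.2057012 ] [ 0.21806557 -0.20185981 -4.21637216] 0.04938420855988352
scene 0.65 [318.  245.7  24.7  47.7] [ 0.57695459 -0.0524162   0.1923012 ]
side 0.61 [341.6 179.5  26.4  44. ] [ 0.57507027 -0.05864479  0.1923012 ]
wrist 0.87 [319.6 294.8 130.2 164.7] [ 0.5745779  -0.06621427  0.1923012 ]
```

View pics/m7.png

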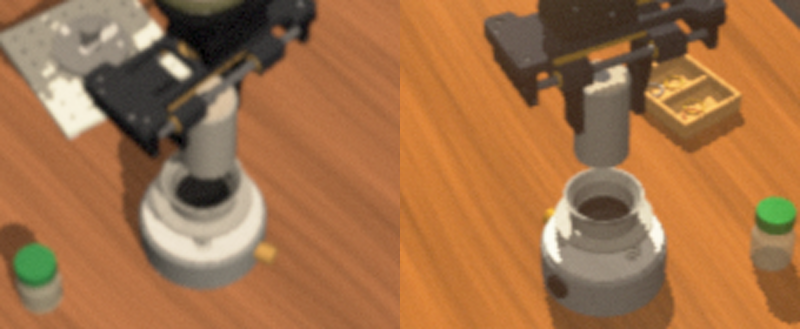

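The flask hangs upright over the ring, its lower edge at crop (210,177) in scene and (603,165) in side. Fitting its underside circle.

```bash
python3 - <<'E'
from h import *
from scipy.optimize import least_squares as LS
c={n:r.camera(n) for n in("scene","side")}
obs=dict(scene=(308.6,329.9,265.2),side=(330.2,352.3,200.1))
th=np.linspace(0,2*np.pi,90); z=r.read_state()["ee_pos"][2]-.0559
def ext(n,p,R_=.025):
    q=np.array([proj(c[n],(p[0]+R_*np.cos(t),p[1]+R_*np.sin(t),z),n) for t in th]); return q[:,0].min(),q[:,0].max(),q[:,1].max()
for ns in(["scene"],["side"],["scene","side"]):
    f=lambda p:np.concatenate([np.subtract(ext(n,p),obs[n]) for n in ns])
    s=LS(f,[.573,-.062]); print(ns,s.x.round(4),s.fun.round(1))
E
```

```text
['scene'] [ 0.571  -0.0551] [-1.5  1.5 -0. ]
['side'] [ 0.5783 -0.0509] [-0.7  0.7 -0. ]
['scene', 'side'] [ 0.5748 -0.0534] [-2.3  0.7  1.5 -1.7 -0.2  1.2]
```

```bash
python3 -m pendant '[[-0.005,0,0,0],[0,0,0.015,0],[0,0,0.015,0],[0,0,0.01,0],[0,0,0.005,0],[0,0,0,0],[0,0,0,0]]' - 60; python3 -m pendant '[[0,0,0.005,0],[0,0,0.003,0],[0,0,0,0],[0,0,0,0]]'; python3 -m pendant '[[0,0,0.003,0],[0,0,0.002,0],[0,0,0,0],[0,0,0,0]]'
```

```text
time: 15.53
ee_pos: [0.5742, -0.0681, 0.1614]
eef_rot: [0.707, 0.707, 0.0, 0.0]
ft_force: [-0.5, 0.2, -3.7]
width: 0.049
grip_force: 60.0
time: 15.87
ee_pos: [0.574, -0.0679, 0.1531]
eef_rot: [0.707, 0.707, -0.0, -0.0]
ft_force: [0.6, -0.7, -4.4]
width: 0.0488
grip_force: 60.0
time: 16.2
ee_pos: [0.5739, -0.068, 0.1479]
eef_rot: [0.707, 0.707, -0.0, -0.0]
ft_force: [0.4, -0.4, -4.8]
width: 0.0494
grip_force: 60.0
```

```bash
python3 -m pendant '[[0,0,0.003,0],[0,0,0.002,0],[0,0,0,0],[0,0,0,0]]'; python3 -m pendant '[[0,0,0.003,0],[0,0,0.002,0],[0,0,0,0],[0,0,0,0]]'; python3 - <<'E'
from h import *
a=[r.camera(n)["img"] for n in("scene","side")]
x=[cv2.resize(i,(400,329),interpolation=cv2.INTER_CUBIC) for i in (a[0][190:330,230:400],a[1][130:270,255:425])]
save(np.hstack(x),"m8.png")
E
```

```text
time: 16.53
ee_pos: [0.5739, -0.068, 0.1428]
eef_rot: [0.707, 0.707, -0.0, -0.0]
ft_force: [0.5, -0.5, -4.3]
width: 0.0487
grip_force: 60.0
time: 16.87
ee_pos: [0.5739, -0.068, 0.1378]
eef_rot: [0.707, 0.707, -0.0, -0.0]
ft_force: [0.3, 0.6, -3.4]
width: 0.049
grip_force: 60.0
```

View pics/m8.png

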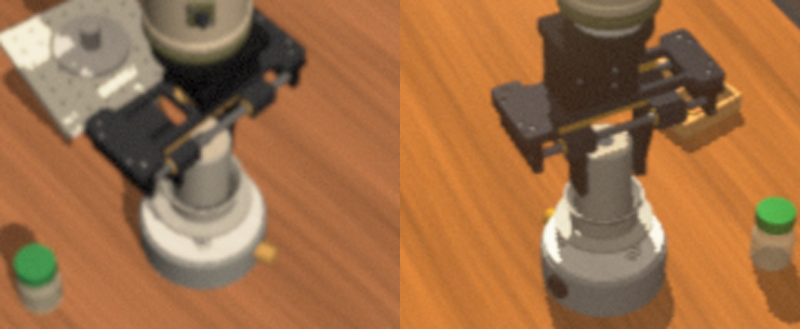

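The flask is inside the bore in both views (scene crop (210,185), side crop (603,190)) with no lateral force. I'll continue down onto the seat and press.

```bash
python3 -m pendant '[[0,0,0.002,0],[0,0,0.002,0],[0,0,0.002,0],[0,0,0,0],[0,0,0,0]]'; python3 -m pendant '[[0,0,0.002,0],[0,0,0.002,0],[0,0,0.002,0],[0,0,0,0],[0,0,0,0]]';  python3 -m pendant '[[0,0,0.002,0],[0,0,0.002,0],[0,0,0,0],[0,0,0,0]]'
```

```text
time: 17.38
ee_pos: [0.5741, -0.068, 0.1324]
eef_rot: [0.707, 0.707, 0.0, 0.0]
ft_force: [-1.9, -0.2, -0.1]
width: 0.0492
grip_force: 60.0
time: 17.8
ee_pos: [0.5742, -0.068, 0.1263]
eef_rot: [0.707, 0.707, 0.0, 0.0]
ft_force: [-3.0, 0.6, 6.0]
width: 0.0491
grip_force: 60.0
time: 18.13
ee_pos: [0.5743, -0.068, 0.1226]
eef_rot: [0.707, 0.707, 0.0, 0.0]
ft_force: [-4.6, 1.1, 7.3]
width: 0.0494
grip_force: 60.0
```

```bash
python3 -m pendant '[[0,0,0.002,0],[0,0,0.001,0],[0,0,0,0],[0,0,0,0]]'; python3 -m pendant '[[0,0,0.001,0],[0,0,0,0],[0,0,0,0]]'; python3 -m pendant '[[0,0,0.001,0],[0,0,0,0],[0,0,0,0]]'
```

```text
time: 18.47
ee_pos: [0.5742, -0.068, 0.1199]
eef_rot: [0.707, 0.707, 0.0, 0.0]
ft_force: [-5.3, -0.1, 8.9]
width: 0.0489
grip_force: 60.0
time: 18.72
ee_pos: [0.5743, -0.068, 0.119]
eef_rot: [0.707, 0.707, 0.0, 0.0]
ft_force: [-5.0, -0.1, 9.4]
width: 0.0491
grip_force: 60.0
time: 18.97
ee_pos: [0.5743, -0.068, 0.1188]
eef_rot: [0.707, 0.707, 0.0, 0.0]
ft_force: [-8.1, 1.1, 17.2]
width: 0.0492
grip_force: 60.0
```

The force jump at z ≈ 0.119 marks the stop. I'll ease the sideways force a little and keep pressing.

```bash
python3 -m pendant '[[0,-0.0008,0.0003,0],[0,0,0,0],[0,0,0,0],[0,0,0,0]]'; python3 -m pendant '[[0,0,0,0],[0,0,0,0],[0,0,0,0],[0,0,0,0],[0,0,0,0],[0,0,0,0]]'
```

```text
time: 19.3
ee_pos: [0.5742, -0.068, 0.1187]
eef_rot: [0.707, 0.707, 0.001, 0.001]
ft_force: [-5.5, 1.2, 16.0]
width: 0.049
grip_force: 60.0
time: 19.8
ee_pos: [0.5742, -0.068, 0.1187]
eef_rot: [0.707, 0.707, 0.001, 0.001]
ft_force: [-5.7, 1.1, 16.7]
width: 0.0489
grip_force: 60.0
```

```bash
python3 -c "
from bench import r
print(r.close_job())"
```

```text
the job is handed in; nothing more can be done
None
```

The cover is flat and knob up on the white board. The larger flask stands upright in the ring, pressed about 14 mm to the stop by travel and a force jump to roughly 17 N, and I handed the job in at about 20 s still holding it there.

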